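# Fetch the terminal block from behind the tall parts

### The arm

A 7-joint arm with a two-finger parallel gripper is mounted at the origin on the work surface. World frame = base frame: x ahead of the robot, y to its left, z up, the work surface at z = 0. Lengths are in m, angles in rad, forces in N, time in s.
With the tool pointing down it reaches from about 0.4 to 0.9 m from the base axis. Payload 5.6 kg.
Tool frame: the origin (TCP) lies on the centre line of the jaws, within the pads' length; the fingertips stand 22 mm ahead of it and the grasp point (between the pads) lies 3 mm ahead of it; z points along the fingers, y is the line along which they close (so a half turn about z gives the same grasp; the last joint's range is limited). The gripper opens to 92 mm and grips with 3 to 60 N. Pads are 20 mm wide; open, the fingers measure 128 mm over their backs; the gripper's body (75 mm by 189 mm) begins 69 mm behind the grasp point.
Start: joints at [-1.387, 0.468, -0.012, 1.603, 0.006, 1.071, -0.056], TCP at [0.146, 0.633, 0.237] pointing down, gripper open.
Joint ranges: [-2.53, 2.53], [-0.31, 2.02], [-1.57, 1.55], [0.28, 2.44], [-1.29, 4.43], [0.15, 1.84], [-2.92, 2.92]. Speed limits (rad/s): [2.57, 2.57, 3.14, 3.14, 3.14, 3.14, 3.14].

### API

Orientations are given as a unit quaternion [x, y, z, w].
In Python, from rig import * gives the robot as it stands. The module is installed in compiled form; this text tells all that it offers. Calls block until the motion is done:
- reach(position, orientation): joint-space move of the TCP to a pose.
- servo_line(position, frame=None, rate=0.15): straight line of the TCP; frame=None keeps the orientation; rate is the mean speed in m/s.
- move_joints(angles): joint-space move.
- open_jaws() and close_gripper(squeeze=None): open the fingers fully, or close them until they stop; squeeze is the grip in N (None keeps the last).
- hold(seconds).
- inverse_kinematics(position, orientation): joint angles nearest the present ones, or None.
- read_state(): the state.
- get_image(name): name is "side" or "top"; returns a dict with "pixels" (420x560x3 uint8, blue, green, red), "camera_matrix" (3x3 intrinsics, pixels), "extrinsics" (4x4, takes a point from camera to world coordinates). Camera axes: x right, y down, z forward; pixel columns grow to the right and rows downward; lengths in m; the calibration is good to about 2 mm. A picture is of the moment at which its call begins. There is no depth.
A pose or a line that the arm cannot do raises PlanningError and nothing moves.
- finish_job(): hands the job in; it is judged then, once.
The state is a dict: "t": time; "joints": joint angles; "qvel": joint speeds; "joint_efforts": joint torques, N m; "ee_pos": TCP position; "orientation": TCP orientation; "force": force on the tool from outside, world axes, zero at the start; "moment": the same for the moment, N m; "grip_width": opening from 0.0 (shut) to 1.0 (fully open); "gripper_force": force on a finger pad.
Only numpy, scipy, OpenCV 4.12 (cv2) and the standard library are available. Lean on these libraries where they do the work, as an engineer would, in place of code of your own. Each camera call takes 0.05 s, during which the arm holds its last target. There are 200 camera calls.

### The job

The terminal block on the white mounting frame is hemmed in by three tall parts: first lift these off and stand all three together on the black mat, leaving the terminal block where it is. Then set the terminal block flat and square in the pocket of the test cradle, and only after that put each tall part back upright on the very place of the frame where it stood at the start, the contactor facing the same line as before. Do not knock any tall part over, and leave the small pot and the small relay on the frame's front corners as they are.

Things in the scene. Friction and masses are not known exactly. Their poses are not given: they have to be found in the camera images.
- capacitor: tall part: smooth bare-aluminium can capacitor, upright cylinder 44 mm diameter, 98 mm high, with two 7 mm steel studs on top (105 mm in all), about 0.22 kg. Loose. Origin at the centre of its underside, z up. Starts on one of the three seats of the frame.
- insulator: tall part: brown ribbed stand-off insulator, upright, 46 mm diameter over the ribs, 88 mm high, with one 12 mm steel stud on top (100 mm in all), about 0.28 kg. Grips and collides like a plain 46 mm cylinder. Loose. Origin at the centre of its underside, z up. Starts on one of the three seats of the frame.
- contactor: tall part: grey box-shaped contactor with brass screws and a black raised middle; 56 mm along its x, 44 mm along its y; grey body 78 mm high, black middle (34 mm along x, 44 mm along y) up to 92 mm. About 0.30 kg, loose. Origin: centre of its underside, z up; at the start its x lies along the frame's x, whichever seat it is on. Turned end for end counts as the same.
- terminal_block: the part to fetch: low grey terminal block with a white strip and two rows of black screw wells on top; 36 mm along its x, 56 mm along its y, 34 mm high, about 0.12 kg. Loose. Origin at the centre of its underside, z up. Starts in the middle of the frame with its y along the frame's y, between the tall parts.
- frame: white mounting frame, fixed: plate 210 x 210 mm, top 12 mm above its origin (centre of underside, on the table). Three flat seats outlined in grey at (x, y) = (0, 64), (0, -64), (-66, 0) mm, a tall part on each, which is which varies; terminal block near (0, 0). Low rail along the rear, x 74 to 102 mm, 37 mm above the table. x points away from the robot, turned up to 0.3 rad.
- mat: the side area: black rubber mat lying on the table, fixed, 220 mm along its x, 150 mm along its y, 3 mm thick. Origin at the centre of its underside. To the left or the right of the frame.
- cradle: test cradle, fixed, across the frame from the mat: grey base 100 (x) by 110 mm (y). Origin: centre of its underside. Pocket centred on it, floor 8 mm up, four white corner lips 8 mm high, 58 mm clear along x, 78 along y, open 52 mm in mid long sides and 36 in short, for fingers. The block lies with its y along the cradle's y, either way. Tester housing 45 mm high at x 55 to 95 mm.
- pot: small grey round pot with a black lid, 28 mm diameter, 28 mm high, loose, on the left front corner of the frame near (-78, 80) mm in its frame. To be left alone. Origin at the centre of its underside.
- relay: small clear relay with a black foot, 22 x 22 x 26 mm, loose, on the right front corner of the frame near (-78, -80) mm in its frame. To be left alone. Origin at the centre of its underside.

How it is judged:
On the way, in this order (a step that is already met when the one before it is completed fails the run):
1. all three tall parts stand released on the mat, the terminal block still in its place (x of capacitor in the frame of mat between -0.11 and 0.11 m and y of capacitor in the frame of mat between -0.075 and 0.075 m and z of each of capacitor, insulator, contactor in the frame of mat below 0.012 m and angle between each of capacitor, insulator, contactor's own z axis and vertical below 0.15 rad and linear speed of each of capacitor, insulator, contactor below 0.03 m/s and contact force between the fingers and capacitor below 0.5 N and x of insulator in the frame of mat between -0.11 and 0.11 m and y of insulator in the frame of mat between -0.075 and 0.075 m and contact force between the fingers and insulator below 0.5 N and x of contactor in the frame of mat between -0.11 and 0.11 m and y of contactor in the frame of mat between -0.075 and 0.075 m and contact force between the fingers and contactor below 0.5 N and distance of terminal_block from where it was at the start of the episode below 0.02 m), for 0.2 s.
2. the terminal block lies released in the cradle's pocket, the three tall parts still on the mat (x of terminal_block in the frame of cradle between -0.013 and 0.013 m and y of terminal_block in the frame of cradle between -0.013 and 0.013 m and z of terminal_block in the frame of cradle below 0.0115 m and angle between terminal_block's own z axis and vertical below 0.1 rad and angle between the y axis of terminal_block and the y axis of cradle, either way round below 0.3 rad and linear speed of each of terminal_block, capacitor, insulator, contactor below 0.03 m/s and contact force between the fingers and terminal_block below 0.5 N and x of capacitor in the frame of mat between -0.11 and 0.11 m and y of capacitor in the frame of mat between -0.075 and 0.075 m and z of each of capacitor, insulator, contactor in the frame of mat below 0.012 m and angle between each of capacitor, insulator, contactor's own z axis and vertical below 0.15 rad and contact force between the fingers and capacitor below 0.5 N and x of insulator in the frame of mat between -0.11 and 0.11 m and y of insulator in the frame of mat between -0.075 and 0.075 m and contact force between the fingers and insulator below 0.5 N and x of contactor in the frame of mat between -0.11 and 0.11 m and y of contactor in the frame of mat between -0.075 and 0.075 m and contact force between the fingers and contactor below 0.5 N), for 0.2 s.
At the end, for the whole second after the job is handed in: The terminal block lies flat on the floor of the cradle's pocket, within 13 mm of its centre along either side and square to it within 0.3 rad; each tall part stands upright within 15 mm of where it stood at the start, the contactor along the frame's x within 0.25 rad; all released and at rest (x of terminal_block in the frame of cradle between -0.013 and 0.013 m and y of terminal_block in the frame of cradle between -0.013 and 0.013 m and z of terminal_block in the frame of cradle below 0.0115 m and angle between each of terminal_block, capacitor, insulator, contactor's own z axis and vertical below 0.1 rad and angle between the y axis of terminal_block and the y axis of cradle, either way round below 0.3 rad and linear speed of each of terminal_block, capacitor, insulator, contactor below 0.03 m/s and contact force between the fingers and terminal_block below 0.5 N and distance of each of capacitor, insulator, contactor from where it was at the start of the episode below 0.015 m and contact force between the fingers and capacitor below 0.5 N and contact force between the fingers and insulator below 0.5 N and contact force between the fingers and contactor below 0.5 N and angle between the x axis of contactor and the x axis of frame, either way round below 0.25 rad); the robot touches nothing.
It fails at once if a tall part is knocked over (angle between any of capacitor, insulator, contactor's own z axis and vertical above 0.7 rad).
It fails at once if the pot or the relay is knocked over or moved by more than 20 mm (distance of any of pot, relay from where it was at the start of the episode above 0.02 m or angle between any of pot, relay's own z axis and vertical above 0.6 rad).
It also fails if it takes over 144 s, if anything falls off the work surface, if the arm or the gripper's body presses on something with over 40 N, if the wrist force passes 120 N, or if a joint passes its speed limit or range.

## Working session

There is one attempt and no reset: what is moved stays moved. The work goes in short steps, each a Python script; the robot and the scene stay as the last script left them, time stands still between calls to the robot, and variables do not carry over. Pictures are saved under pics/ and viewed, at most 14 in all, crops included, and the job is handed in when it is done.

```bash
mkdir -p pics; python3 - <<'E'
from rig import *
import cv2,numpy as np
for n in("side","top"):
    d=get_image(n);cv2.imwrite(f"pics/{n}0.png",d["pixels"]);np.savez(f"{n}0.npz",**d)
    print(n,np.round(d["camera_matrix"],1).tolist(),np.round(d["extrinsics"],3).tolist())
s=read_state();print(s["t"],s["orientation"],s["grip_width"])
E
```

```text
side [[415.7, 0.0, 278.8], [0.0, 415.7, 205.3], [0.0, 0.0, 1.0]] [[-0.886, -0.253, 0.389, 0.211], [-0.464, 0.443, -0.767, 0.65], [0.022, -0.86, -0.51, 0.467], [0.0, 0.0, 0.0, 1.0]]
top [[410.1, 0.0, 280.9], [0.0, 410.1, 213.8], [0.0, 0.0, 1.0]] [[0.01, -0.996, 0.088, 0.46], [-1.0, -0.01, 0.0, -0.015], [0.001, -0.088, -0.996, 0.784], [0.0, 0.0, 0.0, 1.0]]
0.1 [ 1.13166526e-01  9.93575730e-01 -7.78220416e-04 -1.61457187e-05] 1.0006065896934253
```

View pics/top0.png

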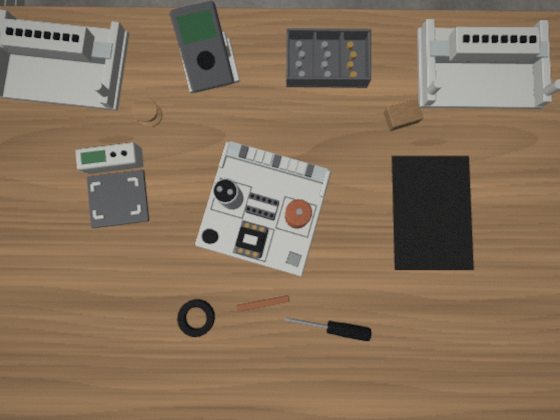

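View pics/side0.png

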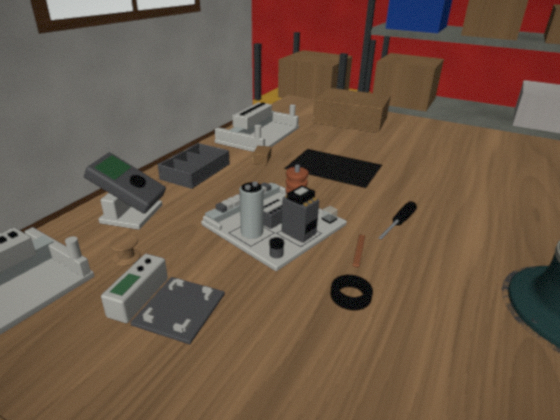

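The top view has the frame around (262,208), turned about -0.27. The capacitor is at (226,192), insulator at (298,213), contactor at (251,240) and block at (262,207). The cradle is on the left at (118,198) and the mat on the right at (432,212). The side view shows the same layout, so I'll zoom in on both.

```bash
python3 - <<'E'
import cv2
a=cv2.imread("pics/top0.png")[135:280,190:340];b=cv2.imread("pics/side0.png")[155:270,190:350]
cv2.imwrite("pics/tc.png",cv2.resize(a,None,fx=4,fy=4,interpolation=cv2.INTER_CUBIC))
cv2.imwrite("pics/sc.png",cv2.resize(b,None,fx=5,fy=5,interpolation=cv2.INTER_CUBIC))
E
```

```text
(no output)
```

View pics/tc.png

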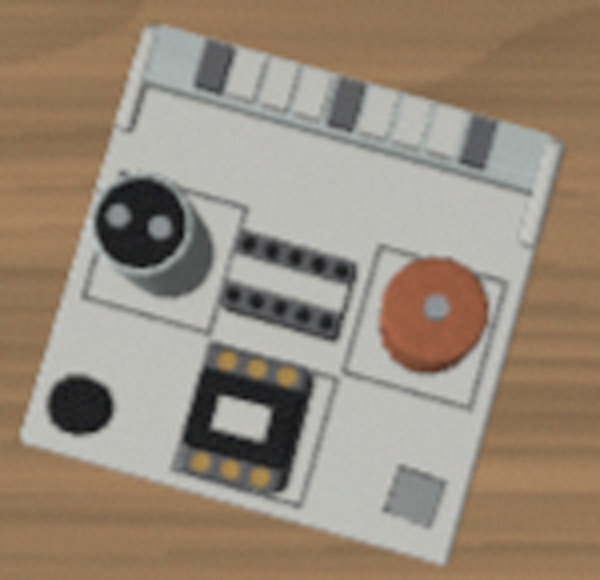

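View pics/sc.png

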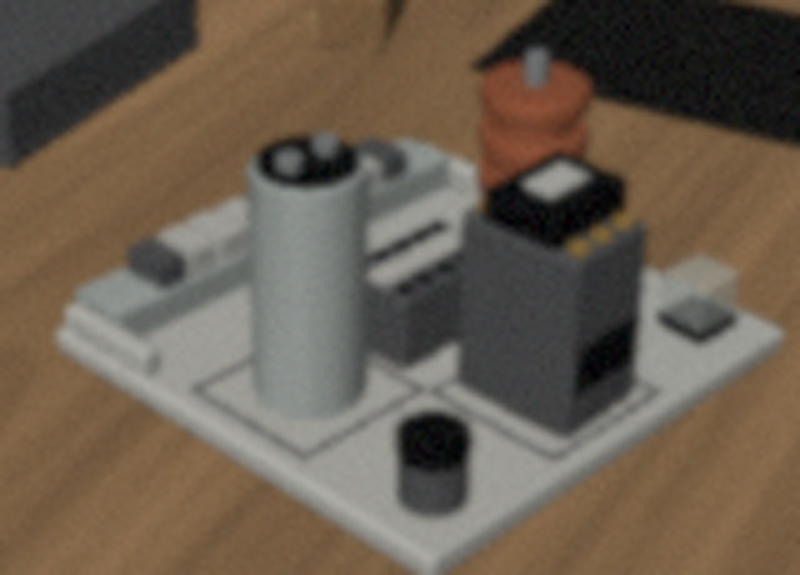

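The zoomed views show every part clearly. Next I'll mask, triangulate and compare with the stated sizes.

```bash
cat > vis.py <<'E'
import numpy as np,cv2
def ray(d,p):
    c=cv2.undistortPoints(np.float64([[p]]),d["camera_matrix"],None)[0,0]
    E=d["extrinsics"];return E[:3,3],E[:3,:3]@np.r_[c,1]
def onz(d,p,z):
    o,v=ray(d,p);return (o+v*(z-o[2])/v[2])
def tri(d1,p1,d2,p2):
    o1,v1=ray(d1,p1);o2,v2=ray(d2,p2)
    s,_,_,_=np.linalg.lstsq(np.c_[v1,-v2],o2-o1,rcond=None)
    a,b=o1+s[0]*v1,o2+s[1]*v2;return (a+b)/2,np.linalg.norm(a-b)
def blob(m,roi,k=0):
    """largest blob of the mask in roi (x0,y0,x1,y1)"""
    x0,y0,x1,y1=roi;s=np.zeros(m.shape,np.uint8);s[y0:y1,x0:x1]=m[y0:y1,x0:x1]
    if k:s=cv2.morphologyEx(s,cv2.MORPH_CLOSE,np.ones((k,k)))
    c=max(cv2.findContours(s,cv2.RETR_EXTERNAL,cv2.CHAIN_APPROX_NONE)[0],key=cv2.contourArea)
    return cv2.convexHull(c)[:,0].astype(float)
def rect(P):
    (c,wh,a)=cv2.minAreaRect(np.float32(P[:,:2]*1000));return np.array(c)/1000,np.round(wh,1),a
E
python3 - <<'E'
from vis import *
T=dict(np.load("top0.npz"));S=dict(np.load("side0.npz"))
def m(d):
    p=d["pixels"];h=cv2.cvtColor(p,cv2.COLOR_BGR2HSV);H,s,V=cv2.split(h)
    return dict(black=(V<55)*1,white=((s<40)&(V>140))*1,grey=((s<60)&(V>55)&(V<135))*1,red=((H<12)&(s>110)&(V>60))*1,pale=((s<60)&(V>90))*1,dark=((V<90)&(s<70))*1)
mt,ms=m(T),m(S)
cen=lambda h:h.min(0)/2+h.max(0)/2
# two-view heights
for n,k,rt,rs in[("cap lid","black",(208,172,240,205),(235,178,267,194)),("contactor label","white",(240,232,262,250),(292,184,312,197))]:
    a,b=cen(blob(mt[k],rt)),cen(blob(ms[k],rs));print(n,a,b,tri(T,a,S,b))
# stud of insulator: pale spot in the red
print("stud",tri(T,cen(blob(mt["pale"],(293,206,304,217))),S,cen(blob(ms["pale"],(294,163,302,173)))),cen(blob(mt["pale"],(293,206,304,217))))
hull=blob(mt["red"],(275,190,325,235),5);print("ins red",hull.min(0),hull.max(0))
# flat things
fr=blob(mt["white"],(185,130,345,285),7);P=np.array([onz(T,p,.012) for p in fr]);print("frame",rect(P))
ma=blob(mt["black"],(380,145,490,280),5);print("mat",rect(np.array([onz(T,p,.003) for p in ma])))
cr=blob(mt["dark"],(75,165,160,235),5);print("cradle base",rect(np.array([onz(T,p,.008) for p in cr])))
lip=blob(mt["white"],(88,172,148,226),55)
lip=np.vstack([c[:,0] for c in cv2.findContours(np.ascontiguousarray(mt["white"][174:224,90:146]).astype(np.uint8),cv2.RETR_EXTERNAL,cv2.CHAIN_APPROX_NONE)[0] if len(c)>5])+[90,174.]
print("lips",rect(np.array([onz(T,p,.016) for p in lip])))
tb=blob(mt["dark"],(244,190,281,221),13);print("tb rows",rect(np.array([onz(T,p,.046) for p in tb])))
E
```

```text
cap lid [224.5 190.5] [251. 187.] (array([0.55728696, 0.07907104, 0.11003918]), np.float64(0.0007859586207034597))
contactor label [249.5 239. ] [300.5 190.5] (array([0.47757732, 0.03667817, 0.10453104]), np.float64(0.0008411388324978362))
stud (array([ 0.52366493, -0.0442143 ,  0.10542086]), np.float64(0.00010146833856339066)) [298.5 211.5]
ins red [286. 200.] [311. 227.]
frame (array([0.54073828, 0.01895039]), array([209.1, 210.2]), 74.48633575439453)
mat (array([ 0.53516791, -0.30374997]), array([217.2, 147.6]), 0.6229255795478821)
cradle base (array([0.59036157, 0.27758942]), array([156.8,  76.5]), 53.2340202331543)
lips (array([0.55484229, 0.29832999]), array([69.9, 90.6]), 7.816686630249023)
tb rows (array([0.53816046, 0.01967297]), array([54.2, 35.5]), 74.59619903564453)
```

Seats, parts and frame agree to about 2 mm. Next are the cradle lips, the block and the place heights, each from two views.

```bash
python3 - <<'E'
from vis import *
T=dict(np.load("top0.npz"));S=dict(np.load("side0.npz"))
def white(d,lo):
    s,V=cv2.split(cv2.cvtColor(d["pixels"],cv2.COLOR_BGR2HSV))[1:];return ((s<60)&(V>lo)).astype(np.uint8)
def blobs(m,x0,y0,x1,y1,a):
    n,_,st,c=cv2.connectedComponentsWithStats(np.ascontiguousarray(m[y0:y1,x0:x1]));
    return sorted([(int(s[4]),*np.round(p+[x0,y0],1)) for s,p in zip(st[1:],c[1:]) if s[4]>=a])[::-1]
print(bt:=blobs(white(T,110),88,174,147,226,5));print(bs:=blobs(white(S,110),140,274,222,334,5))
bt,bs=[np.array([x[1:] for x in b[:4]]) for b in(bt,bs)]
L=[]
for p in bt:
    r=min((tri(T,p,S,q) for q in bs),key=lambda r:r[1]+abs(r[0][2]-.014));L.append(r[0]);print(np.round(r[0],4),round(r[1],4))
L=np.array(L);print("centre",L.mean(0),"rect",rect(L))
# block's white strip
a=blobs(white(T,140),250,196,277,216,20)[:1];b=blobs(white(S,120),262,196,283,215,10)[:1];print(a,b)
print("strip top",onz(T,a[0][1:],.046))
# plate front-left..right corners: frame mask extremes in both views
for d,r in((T,(185,130,345,285)),(S,(195,160,352,275))):
    h=blob(white(d,120),r,5);print("L",h[h[:,0].argmin()],"R",h[h[:,0].argmax()],"bottom",h[h[:,1].argmax()])
def mat(d,r):
    V=d["pixels"].max(2);h=blob(((V<50)).astype(np.uint8),r,5);q=cv2.approxPolyDP(np.float32(h),5,True)[:,0];return q
print("mat",mat(T,(380,145,490,280)).tolist(),mat(S,(280,140,390,190)).tolist())
E
```

```text
[(73, np.float64(96.5), np.float64(215.2)), (70, np.float64(133.4), np.float64(180.5)), (69, np.float64(136.1), np.float64(210.3)), (69, np.float64(93.9), np.float64(185.3)), (6, np.float64(89.0), np.float64(206.5)), (5, np.float64(90.0), np.float64(218.0))]
[(116, np.float64(180.8), np.float64(325.9)), (100, np.float64(147.6), np.float64(315.5)), (91, np.float64(175.8), np.float64(282.8)), (88, np.float64(206.3), np.float64(291.4)), (66, np.float64(143.3), np.float64(277.3))]
[0.5224 0.3339 0.0118] 0.0018
[0.5885 0.2662 0.0127] 0.0002
[0.5323 0.259  0.0132] 0.0018
[0.5788 0.3414 0.0115] 0.0004
centre [0.55547655 0.30010744 0.01233037] rect (array([0.55540015, 0.30014008]), array([56.9, 75.9]), 7.351221084594727)
[(189, np.float64(262.6), np.float64(205.5))] [(169, np.float64(272.3), np.float64(202.2))]
strip top [0.53946584 0.0182768  0.046     ]
L [195. 245.] R [330. 170.] bottom [300. 276.]
L [201. 223.] R [346. 221.] bottom [276. 270.]
mat [[467.0, 157.0], [472.0, 269.0], [395.0, 269.0], [393.0, 157.0]] [[286.0, 167.0], [306.0, 150.0], [380.0, 165.0], [365.0, 186.0]]
```

```bash
cat > arm.py <<'E'
from rig import *
import numpy as np
FY,CY=-0.27,0.129                      # yaw of frame, cradle
HI=.225                                # carrying height of the grasp point
F=np.array([.5400,.0190])
SEAT=dict(capacitor=(.5573,.0795),insulator=(.5237,-.0438),contactor=(.4775,.0367))
MAT=dict(capacitor=(.605,-.302),insulator=(.465,-.302),contactor=(.535,-.302))
FRZ,MZ,GH=.012,.003,.070               # plate top, mat top, grip height on tall parts
def quat(yaw):                         # tool down, tool x against the yaw direction (as at start)
    a=(yaw+np.pi)/2;return [np.cos(a),np.sin(a),0,0]
def tcp(xy,z):return [*xy,z+.003]      # grasp point 3 mm ahead of the TCP
def go(xy,z,yaw,rate=.35):
    p,q=tcp(xy,z),quat(yaw)
    servo_line(p,q,rate=rate)
def pick(xy,z,yaw,squeeze=25,first=False):
    if first:reach(tcp(xy,HI),quat(yaw))
    else:go(xy,HI,yaw)
    go(xy,z,yaw,.15);close_gripper(squeeze);s=read_state()
    go(xy,HI,yaw,.2);s2=read_state()
    print("pick width mm",round(92*s["grip_width"],1),round(92*s2["grip_width"],1),"pad",round(s2["gripper_force"],1),"t",round(s2["t"],1))
def place(xy,z,yaw):
    go(xy,HI,yaw);go(xy,z+.015,yaw,.2);go(xy,z+.001,yaw,.05)
    f=read_state()["force"];open_jaws();go(xy,HI,yaw,.2);print("placed, force",np.round(f,1),"t",round(read_state()["t"],1))
E
python3 - <<'E'
from arm import *
from vis import *
T=dict(np.load("top0.npz"));S=dict(np.load("side0.npz"))
for a,b in(((467,157),(306,150)),((472,269),(380,165)),((395,269),(365,186)),((393,157),(286,167))):
    r=tri(T,a,S,b);print(np.round(r[0],3),round(r[1],4))
print("plate corner",tri(T,(195,245),S,(276,270)))
for n,(x,y) in {**SEAT,**{'m'+k:v for k,v in MAT.items()},'c':(.555,.2998)}.items():
    yw=CY if n=='c' else 0 if n[0]=='m' else FY
    print(n,np.round(inverse_kinematics(tcp((x,y),HI),quat(yw)),2),np.round(inverse_kinematics(tcp((x,y),.05),quat(yw)),2))
E
```

```text
[ 0.646 -0.377 -0.004] 0.0038
[ 0.429 -0.378 -0.001] 0.0042
[ 0.427 -0.231  0.004] 0.0013
[ 0.64  -0.231  0.003] 0.0016
plate corner (array([0.46748037, 0.14767991, 0.00262306]), np.float64(0.00020496603046476122))
capacitor [-0.57  0.34  0.46  1.85 -0.18  0.99  1.26] [-0.39  0.58  0.24  1.95 -0.22  0.64  1.29]
insulator [-0.57  0.31  0.71  1.95 -0.24  0.97  1.56] [-0.31  0.56  0.42  2.05 -0.38  0.61  1.67]
contactor [-0.64  0.19  0.56  2.05 -0.13  0.93  1.29] [-0.38  0.49  0.28  2.15 -0.25  0.54  1.39]
mcapacitor [-0.22  0.7   1.    1.59 -0.62  1.2   2.47] [ 0.07  0.77  0.5   1.67 -0.47  0.83  2.35]
minsulator [-0.29  0.48  1.07  1.9  -0.48  1.05  2.55] [ 0.04  0.64  0.61  1.99 -0.57  0.69  2.59]
mcontactor [-0.3   0.64  1.11  1.75 -0.62  1.16  2.57] [ 0.05  0.7   0.56  1.84 -0.52  0.76  2.46]
c [-0.64  0.44  0.13  1.67 -0.06  1.04  1.2 ] [-0.59  0.66  0.06  1.77 -0.06  0.72  1.2 ]
```

Mat and plate heights fit within a few mm, all poses are reachable, and the other half-turn keeps joint 7 further from its limit. I'll start with the insulator.

```bash
sed -i 's/a=(yaw+np.pi)\/2;/a=yaw\/2;/; s/against the yaw direction (as at start)/along the yaw direction/' arm.py; python3 - <<'E'
from arm import *
import cv2
x=SEAT["insulator"]
reach(tcp(x,HI),quat(FY));print(np.round(read_state()["joints"],2),read_state()["t"])
pick(x,FRZ+GH,FY)
print(np.round(read_state()["joints"],2))
place(MAT["insulator"],MZ+GH,0)
print(np.round(read_state()["joints"],2))
a,b=[get_image(n)["pixels"] for n in("top","side")]
cv2.imwrite("pics/p1.png",cv2.resize(np.vstack([a[100:300],b[100:300]]),None,fx=1.4,fy=1.4))
E
```

```text
[-0.86  0.44  1.13  1.96 -0.46  1.03 -1.36] 2.8333
pick width mm 45.5 45.4 pad 25.0 t 5.8
[-0.86  0.44  1.13  1.97 -0.46  1.03 -1.36]
placed, force [-0.4 -0.3 -1.9] t 9.7
[-0.26  0.46  1.02  1.9  -0.45  1.04 -0.63]
```

View pics/p1.png

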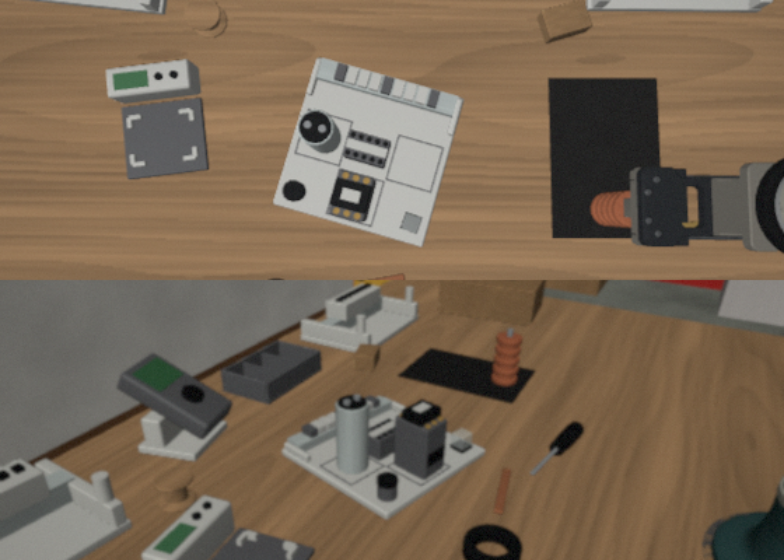

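The insulator is standing on the mat (side view about (508,360)) and the frame is undisturbed. Next are the contactor and the capacitor.

```bash
python3 - <<'E'
from arm import *
import cv2
for n in("contactor","capacitor"):
    pick(SEAT[n],FRZ+GH,FY);place(MAT[n],MZ+GH,0);print(np.round(read_state()["joints"],2))
go((.54,.019),HI,FY);go((.545,.2),HI+.05,FY);hold(.2)
a,b=[get_image(n) for n in("top","side")]
np.savez("top1.npz",**a);np.savez("side1.npz",**b)
cv2.imwrite("pics/p2.png",cv2.resize(np.vstack([a["pixels"][100:300],b["pixels"][100:300]]),None,fx=1.4,fy=1.4))
E
```

```text
pick width mm 43.9 44.1 pad 24.8 t 13.7
placed, force [-1.2  0.1 -2.7] t 17.8
[-0.22  0.56  0.95  1.75 -0.51  1.1  -0.67]
pick width mm 43.4 43.8 pad 25.0 t 21.8
placed, force [ 0.2  0.4 -2.2] t 26.0
[-0.18  0.66  0.91  1.59 -0.55  1.17 -0.72]
```

View pics/p2.png

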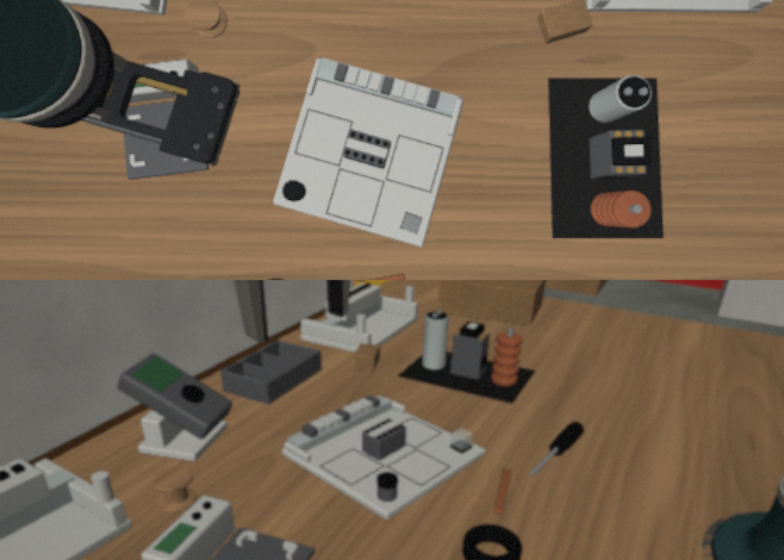

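All three parts stand on the mat and the block is untouched and fully visible. I'll triangulate it, fetch it and set it in the cradle.

```bash
python3 - <<'E'
from arm import *
from vis import *
T=dict(np.load("top1.npz"));S=dict(np.load("side1.npz"))
def strip(d,r,lo):
    s,V=cv2.split(cv2.cvtColor(d["pixels"],cv2.COLOR_BGR2HSV))[1:];x0,y0,x1,y1=r
    m=cv2.erode(((s<60)&(V>lo)).astype(np.uint8),np.ones((2,2)))[y0:y1,x0:x1]
    n,_,st,c=cv2.connectedComponentsWithStats(np.ascontiguousarray(m),connectivity=4)
    k=min([i for i in range(1,n) if st[i,4]>12],key=lambda i:np.linalg.norm(c[i]-[(x1-x0)/2,(y1-y0)/2]));return c[k]+[x0-.5,y0-.5],st[k,:]
a,sa=strip(T,(248,192,277,220),140);b,sb=strip(S,(258,193,290,222),120)
P,e=tri(T,a,S,b);print(a,sa,b,sb,P,e)
xy=onz(T,a,.046)[:2];print(xy)
ok=np.linalg.norm(xy-[.5388,.019])<.004
if ok:
    x=.5*(xy+[.5382,.0197])
    pick(x,FRZ+.026,-.27,squeeze=20)
    place((.5552,.2998),.008+.026,CY)
    go((.54,.1),HI+.03,FY)
    a,b=[get_image(n) for n in("top","side")]
    np.savez("top2.npz",**a);np.savez("side2.npz",**b)
    im=np.hstack([a["pixels"][140:240,60:190],b["pixels"][250:350,100:230]]);cv2.imwrite("pics/p3.png",cv2.resize(im,None,fx=3,fy=3,interpolation=cv2.INTER_CUBIC))
E
```

```text
[261.29503106 205.13975155] [  0   8  29  13 161] [275.06626506 199.99799197] [  0   0  32  19 249] [0.53869569 0.02002219 0.05872256] 3.7162274615379543e-05
[0.54009788 0.02064804]
pick width mm 55.5 55.7 pad 20.0 t 31.9
placed, force [ 0.1 -0.5 -0.1] t 36.1
```

```bash
ls -la pics
```

```text
total 2740
drwxr-xr-x 2 agent agent   4096 Dec  3 16:24 .
drwxr-xr-x 3 agent agent   4096 Dec  3 16:24 ..
-rw-r--r-- 1 agent agent 526226 Dec  3 16:24 p1.png
-rw-r--r-- 1 agent agent 534239 Dec  3 16:24 p2.png
-rw-r--r-- 1 agent agent 265193 Dec  3 16:24 p3.png
-rw-r--r-- 1 agent agent 411391 Dec  3 16:21 sc.png
-rw-r--r-- 1 agent agent 355224 Dec  3 16:21 side0.png
-rw-r--r-- 1 agent agent 365075 Dec  3 16:21 tc.png
-rw-r--r-- 1 agent agent 325435 Dec  3 16:21 top0.png
```

The strip blob merged with the plate in both views (29 and 32 px wide), so its 0.059 height is not valid. The jaw width of 55.7 mm does confirm the grasp. Checking the placing.

View pics/p3.png

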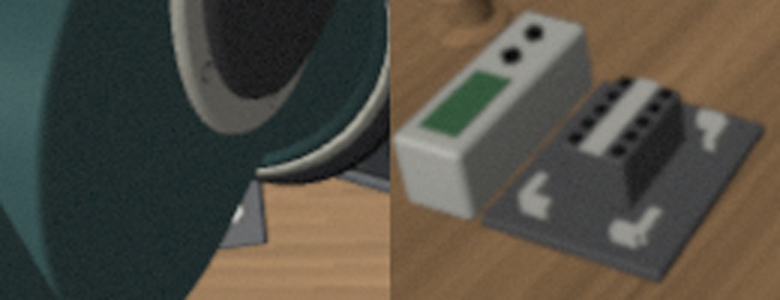

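In the side view the block sits flat between the lips, but the arm hides it in the top view. I'll move to the mat and measure it from both views before touching anything else.

```bash
python3 - <<'E'
from arm import *
from vis import *
go((.5,-.2),HI+.03,0)
T,S=get_image("top"),get_image("side");c=[]
for d,r in((T,(85,172,150,228)),(S,(140,262,222,340))):
    x0,y0,x1,y1=r;s,V=cv2.split(cv2.cvtColor(d["pixels"],cv2.COLOR_BGR2HSV))[1:]
    n,_,st,ce=cv2.connectedComponentsWithStats(np.ascontiguousarray(((s<60)&(V>115)).astype(np.uint8)[y0:y1,x0:x1]))
    L=[(int(q[4]),*np.round(p+[x0,y0],1).tolist()) for q,p in zip(st[1:],ce[1:]) if q[4]>20];print(L);c.append(L)
im=np.hstack([T["pixels"][140:240,60:190],S["pixels"][250:350,100:230]]);cv2.imwrite("pics/p4.png",cv2.resize(im,None,fx=3,fy=3,interpolation=cv2.INTER_CUBIC))
best=min((abs(tri(T,a[1:],S,b[1:])[0][2]-.042)+tri(T,a[1:],S,b[1:])[1],a,b) for a in c[0] for b in c[1])
print(best,tri(T,best[1][1:],S,best[2][1:]))
E
```

```text
[(64, 133.4, 180.3), (61, 93.7, 185.3), (228, 108.9, 195.6), (64, 136.2, 210.2), (63, 96.4, 215.2)]
[(225, 147.4, 269.6), (209, 176.3, 288.3), (83, 206.4, 291.2), (90, 147.6, 315.6), (103, 180.7, 326.0)]
(np.float64(0.0015080946865391682), (228, 108.9, 195.6), (209, 176.3, 288.3)) (array([0.55570295, 0.29946596, 0.04137978]), np.float64(0.000887874510673737))
```

View pics/p4.png

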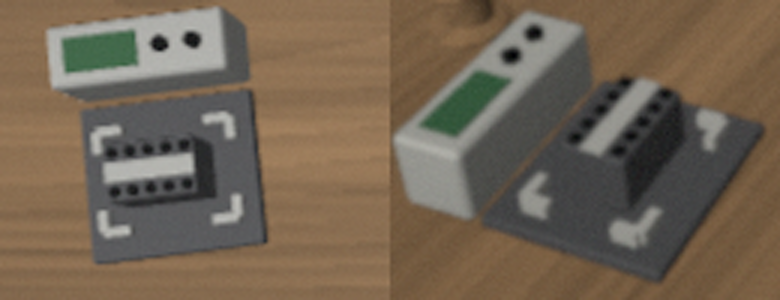

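The block measures (0.556, 0.2995) with its top at 0.041, so it is centred on the pocket floor. Now each tall part goes back, using the same gripper poses in reverse.

```bash
python3 - <<'E'
from arm import *
import cv2
for n in("capacitor","contactor","insulator"):
    pick(MAT[n],MZ+GH,0);place(SEAT[n],FRZ+GH,FY)
go((.5,-.25),HI+.05,0);hold(.3)
a,b=[get_image(n) for n in("top","side")]
np.savez("top3.npz",**a);np.savez("side3.npz",**b)
cv2.imwrite("pics/p5.png",cv2.resize(np.vstack([a["pixels"][120:300],b["pixels"][140:340]]),None,fx=1.4,fy=1.4))
from vis import *
T0=dict(np.load("top0.npz"))["pixels"];cen=lambda h:h.min(0)/2+h.max(0)/2
def f(p):
    V=p.max(2);s,v=cv2.split(cv2.cvtColor(p,cv2.COLOR_BGR2HSV))[1:]
    return [cen(blob((V<55)*1,(208,172,240,205))),cen(blob(((s<40)&(v>140))*1,(240,232,262,250))),cen(blob(((s<60)&(v>90))*1,(293,206,304,217)))]
print("cap,contactor,stud px start",f(T0),"now",f(a["pixels"]))
E
```

```text
pick width mm 43.6 43.9 pad 25.0 t 41.5
placed, force [-0.5 -0.6 -1.8] t 45.6
pick width mm 44.1 44.2 pad 24.9 t 49.8
placed, force [ 1.  -0.3 -2.9] t 53.8
pick width mm 45.6 45.7 pad 25.0 t 57.8
placed, force [-0.   0.3 -2.2] t 61.5
cap,contactor,stud px start [array([224.5, 190.5]), array([249.5, 239. ]), array([298.5, 211.5])] now [array([225. , 190.5]), array([250., 239.]), array([299. , 211.5])]
```

View pics/p5.png

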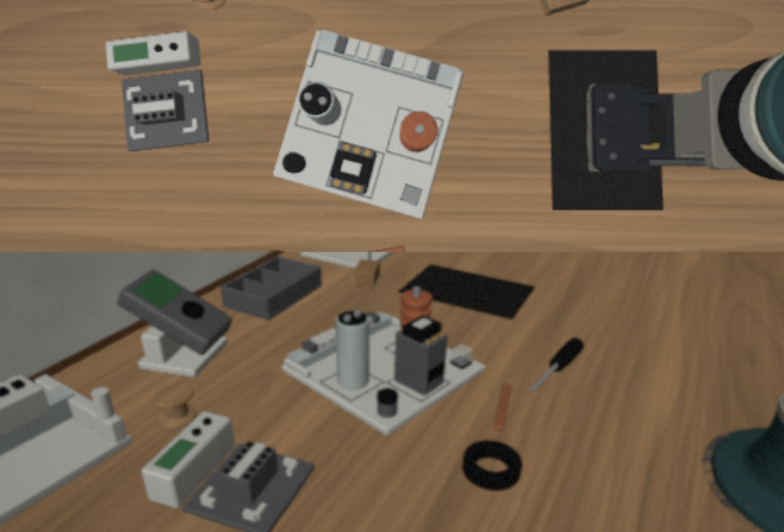

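All three tall parts are back on their seats within half a pixel (about 1 mm) of the start. The block is in the cradle, and the pot and relay have not moved.

```bash
python3 -c "
from rig import *
print(finish_job())"
```

```text
the job is handed in; nothing more can be done
None
```

The job is handed in (no verdict came back): in the last pictures the terminal block lies centred in the cradle pocket, all three tall parts stand within about 1 mm of where they started, and the pot and relay look unmoved, with about 62 s of the 144 s used.

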